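# Find an insert's deep well on the depth gauge and hold it well-up

### The job

The aluminium block lying on the tile has a round mouth in both ends, but only one is the real tube well; the other is a shallow recess. Pick the block up and find the well by feel: push one end, then if need be the other, onto the bench gauge's sprung rod until the rod is at the bottom of the deep well and the brass collar on the rod is pushed home against the gauge's housing. Then turn the block well-up, ready for a tube, and finish while holding it still and upright in the gripper, at least 6 cm clear above the tile and touching nothing else, leaving the other things on the bench as they were.

Things in the scene. Friction and masses are not known exactly. Their poses are not given: they have to be found in the camera images.
- insert_center (a point): Centre of the loose aluminium block, a square bar 76 mm long, 36 x 36 mm across, about 0.22 kg, lying on its side on the tile in any direction. x axis along the length, z up at the start. Each end has a round mouth 22 mm across at its middle: one is the blind tube well, 50 mm deep, the other a recess 10 mm deep. The ends look alike; which is the well is to be found with the gauge.
- feeler_tip (a point): Rounded tip of the gauge's sprung rod; moves with the rod. The rod is 12 mm thick, level, its axis 75 mm above the bench. x axis: along the rod from the tip into the gauge, the way it is pushed; z up. A brass collar 22 mm across sits 74 to 78 mm behind the tip.
- feeler (a joint): How far the gauge's rod is pushed in, in m: 0 at rest, 0.012 with the collar against the housing (hard stop). The spring pushes back with about 2.5 N at first and 5.5 N at the stop.
- tile_top (a point): Centre of the top face of the fixed glazed tile, 260 mm (its x) by 220 mm (its y), top 8 mm above the bench. Forceps lie along its far (+x) edge; the rest, save for the block, is free.
- tile: The same tile; origin at the centre of its underside.
- gauge: The bench gauge, fixed; origin on the bench straight below the rod's tip at rest, x axis along the rod into the gauge. The housing (45 mm wide, 100 mm high, 65 mm deep) has its face 90 mm behind the tip at rest; the base plate (90 mm wide, 12 mm high) begins 50 mm behind the tip.
- insert: The same aluminium block; origin at the centre of its underside as it lies at the start.
- forceps: Bystander: steel forceps, 110 mm long, 6 mm thick, lying across the far edge of the tile.
- scissors: Bystander: steel scissors lying on the bench between tile and gauge, 180 mm long, 8 mm thick.
- wellplate: Bystander: clear plastic well plate, 107 x 164 x 17 mm, far on the bench.
- dropper: Bystander: milky dropper bottle, 64 mm across, 190 mm high, on the left.
- bluejar: Bystander: blue glass jar, 72 mm across, 66 mm high, on the right.
- dish: Bystander: small glass dish, 90 mm across, 18 mm high, on the right.
Mind the look-alikes: they are no part of the job. Of the things shaped like the insert, the aluminium one is meant.

How it is judged:
By the outcome, as a careful person would: the job done as asked, in the order asked, and still so for the second after the job is handed in, while the arm keeps its last pose, push and grip.
It also fails if it takes over 72 s, if anything falls off the work surface, if the arm or the gripper's body presses on something with over 40 N, if the wrist force passes 120 N, or if a joint passes its speed limit or range.

### The arm

A 6-joint arm with a two-finger parallel gripper is mounted at the origin on the work surface. World frame = base frame: x ahead of the robot, y to its left, z up, the work surface at z = 0. Lengths are in m, angles in degrees, forces in N, time in s.
With the tool pointing down it reaches from about 0.375 to 0.9 m from the base axis. Payload 3.1 kg.
Tool frame: the origin (TCP) lies on the centre line of the jaws, within the pads' length; the fingertips stand 22 mm ahead of it and the grasp point (between the pads) lies 3 mm ahead of it; y points along the fingers, z is the direction in which the jaws open and shut, and the axes are right-handed (so a half turn about y gives the same grasp; the last joint's range is limited). The gripper opens to 87 mm and grips with 3 to 60 N. Pads are 19 mm wide; open, the fingers measure 117 mm over their backs; the gripper's body (75 mm by 190 mm) begins 51 mm behind the grasp point.
Start: joints at [-80.3, 30.224, 82.088, -0, 67.689, -10.227], TCP at [0.213, -0.588, 0.215] pointing down, gripper open.
Joint ranges: [-176.69, 176.69], [-43.24, 126.21], [12.49, 139.97], [-82, 262], [0, 151.66], [-163.58, 163.58]. Speed limits (degrees/s): [159.86, 159.86, 180, 180, 180, 180].

### API

Orientations are given as a 3x3 rotation matrix whose columns are the frame's x, y, z axes.
In Python, from rig import bot gives the robot as it stands.
- The arm moves only by the tool jog_arm, never from a script. Its argument "motion" is one flat list of numbers, 6 for each row, row after row: the shift along the tool's x, y, z in mm, then the turn, a rotation vector about the tool's x, y, z in degrees. A call has 1 to 20 rows; each row is the pose to reach, as a shift and turn from the pose commanded when the call began, along the tool's axes at that moment; what a row does not reach only later rows make up. A row lasts 1/8 s, in which the tool goes at most 62.5 mm and 10.7 degrees, less where a joint would pass 70% of its speed; a pose out of reach is approached as far as the arm can. A call with a gripper value outside its range is refused whole. "gripper" is the opening, from 0 (shut) to 1 (fully open), set as the call begins (left out, the last holds). The fingers move at their own pace and stop on an object; the grip force is fixed at half the most. Time passes only in rows, so rows that repeat a pose let the fingers close. It gives the time, the measured TCP pose, the force and the opening at its end, in the units of the state.
- bot.read_state(): the state, without advancing time (a new reading comes with each control period).
- bot.capture(name): name is "scene" or "top"; returns (picture, depth): 384x512x3 uint8, red, green, blue; 384x512 float32, m along the optical axis (not along the pixel's ray), 0 where there is no reading.
- bot.get_calibration(name): a dict with "mtx" (3x3 intrinsics, pixels), "k1" (the pictures are not rectified: a ray, as slopes to the right and down, at radius r is drawn at 1 + k1 r^2 times it, then the intrinsics apply), "pose" (4x4, takes a point from camera to world coordinates). Camera axes: x right, y up, looking along -z (the intrinsics and any distortion apply to the point x, -y, -z); pixel columns grow to the right and rows downward; lengths in m; the calibration is good to about 2 mm. A picture is of the moment at which its call begins. get_calibration takes no time and is no camera call.
- bot.hand_in(): hands the job in, once; it reports no verdict.
The state is a dict: "time_s": time; "joint_positions": joint angles; "qvel": joint speeds; "tau": joint torques, N m; "position": TCP position; "tcp_rot": TCP orientation; "force": force on the tool from outside, world axes, zero at the start; "moment": the same for the moment, N m; "opening": opening from 0.0 (shut) to 1.0 (fully open).
Only numpy, scipy, OpenCV 4.12 (cv2) and the standard library are available. Lean on these libraries where they do the work, as an engineer would, in place of code of your own. Each camera call takes 0.05 s, during which the arm holds its last target.

## Working session

There is one attempt and no reset: what is moved stays moved. The work goes in short steps, Python scripts to look and compute and a tool call to move; the robot and the scene stay as the last step left them, time stands still between calls to the robot, and variables do not carry over. Pictures are saved under pics/ and viewed, and the job is handed in when it is done.

Besides the shell and the picture viewer there is one more tool, called after "Emit:" by a JSON object that holds its "method" and its "body". jog_arm: Moves the arm, as the interface text tells. Its arguments: {"type":"object","properties":{"motion":{"type":"array","items":{"type":"number"}},"gripper":{"type":"number"}},"required":["motion"]}

```bash
ls; mkdir -p pics; python3 - <<'E'
from rig import bot
import cv2,numpy as np
print(bot.read_state())
for n in("scene","top"):
    p,d=bot.capture(n); cv2.imwrite(f"pics/{n}0.png",p[:,:,::-1]); np.save(f"{n}0d.npy",d)
    c=bot.get_calibration(n);print(n,c, (d>0).mean())
E
```

```text
pics
{'time_s': 0.0, 'joint_positions': array([-8.02977651e+01,  3.02773049e+01,  8.21552943e+01,  4.66528567e-04,
        6.76886049e+01, -1.02294257e+01]), 'qvel': array([-0.03457406, -0.0335927 ,  0.06138381, -0.02077142, -0.05662186,
        0.06578137]), 'tau': array([ 5.14502881e-04, -4.40036595e+01, -1.76591635e+01,  6.33126847e-02,
        5.82389056e-02, -1.59529527e-04]), 'position': array([ 0.21294453, -0.5868254 ,  0.21429552]), 'tcp_rot': array([[-9.40101020e-01, -3.49080071e-04,  3.40895807e-01],
       [-3.40895770e-01,  2.08642107e-03, -9.40098782e-01],
       [-3.83082443e-04, -9.99997762e-01, -2.08044649e-03]]), 'force': array([-0.14749207, -0.70893461,  0.11838222]), 'moment': array([0.00092283, 0.00949481, 0.03054825]), 'opening': 0.9998273727841276}
scene {'mtx': array([[399.429534  ,   0.        , 259.52620721],
       [  0.        , 399.429534  , 188.53075514],
       [  0.        ,   0.        ,   1.        ]]), 'k1': -0.014546855832142248, 'pose': array([[ 0.72913695, -0.42157518,  0.53910452,  1.19881702],
       [ 0.68403514,  0.47349407, -0.55488674, -0.60431184],
       [-0.02133631,  0.77335486,  0.63361425,  0.80767074],
       [ 0.        ,  0.        ,  0.        ,  1.        ]])} 0.9958750406901041
top {'mtx': array([[391.95436859,   0.        , 259.78712859],
       [  0.        , 391.95436859, 188.09898071],
       [  0.        ,   0.        ,   1.        ]]), 'k1': 0.03325231589134913, 'pose': array([[ 0.00761079,  0.9942838 , -0.10649793,  0.46805459],
       [-0.99993908,  0.00841875,  0.00713914,  0.00619182],
       [ 0.00799491,  0.10643711,  0.99428729,  1.17494099],
       [ 0.        ,  0.        ,  0.        ,  1.        ]])} 0.9960123697916666
```

View pics/scene0.png

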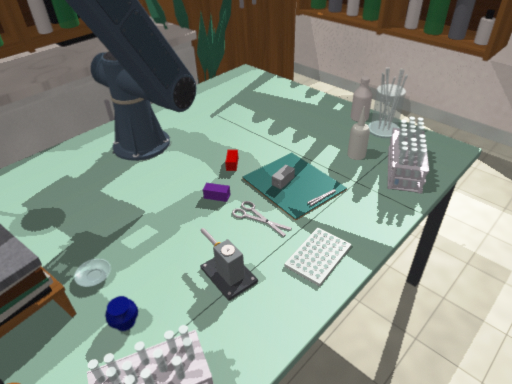

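View pics/top0.png

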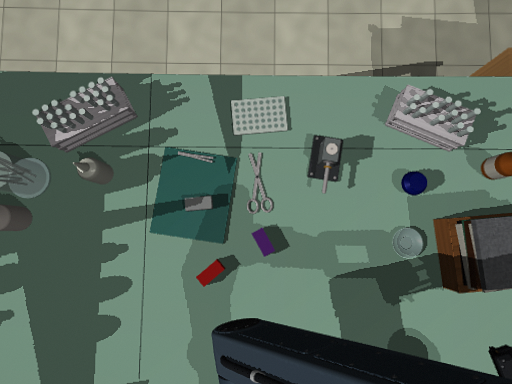

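The top view (up is +x, left is +y) shows the block on the tile at about (198,203). The gauge is at (326,160) with its rod tip near (325,190), and the scissors are between them at (258,183). The red and purple look-alikes are at (210,272) and (263,241).

```bash
cat > h.py <<'E'
import numpy as np,cv2
from rig import bot
def ray(c,uv):
    m=c["mtx"];uv=np.atleast_2d(np.asarray(uv,float))
    dist=np.array([c["k1"],0,0,0,0])
    p=cv2.undistortPoints(uv[:,None,:],m,dist)[:,0]
    d=np.c_[p[:,0],-p[:,1],-np.ones(len(p))]
    return c["pose"][:3,3], d@c["pose"][:3,:3].T
def onz(n,uv,z):
    o,d=ray(bot.get_calibration(n),uv); t=(z-o[2])/d[:,2]
    return o+d*t[:,None]
def cloud(n,d):
    H,W=d.shape;v,u=np.mgrid[:H,:W]
    o,r=ray(bot.get_calibration(n),np.c_[u.ravel(),v.ravel()])
    return (o+r*d.ravel()[:,None]).reshape(H,W,3)
E
python3 - <<'E'
from h import *
d=np.load("top0d.npy");P=cloud("top",d)
im=cv2.imread("pics/top0.png")
cv2.imwrite("pics/cropA.png",cv2.resize(im[140:250,140:250],None,fx=5,fy=5,interpolation=cv2.INTER_CUBIC))
cv2.imwrite("pics/cropB.png",cv2.resize(im[120:220,280:380],None,fx=5,fy=5,interpolation=cv2.INTER_CUBIC))
s=cv2.imread("pics/scene0.png")
cv2.imwrite("pics/cropC.png",cv2.resize(s[210:300,180:280],None,fx=6,fy=6,interpolation=cv2.INTER_CUBIC))
z=P[...,2]
# block: top face on tile region
m=np.zeros(z.shape,bool);m[180:225,170:225]=1
m&=(z>.03)&(z<.06)
ys,xs=np.nonzero(m);print(m.sum(),np.median(z[m]),cv2.minAreaRect(np.c_[xs,ys].astype(np.float32)))
mt=m&(abs(z-.044)<.006)
r=cv2.minAreaRect((P[mt][:,:2]*1000).astype(np.float32));print(r, cv2.boxPoints(r))
# rod
m=np.zeros(z.shape,bool);m[150:200,310:350]=1
m&=(z>.055)
for v in range(155,198,2):
    x=np.nonzero(m[v])[0]
    if len(x):print(v,x.min(),x.max(),P[v,x].mean(0).round(4),z[v,x].max().round(4))
E
```

```text
338 0.044058558575989615 ((197.62709045410156, 203.39756774902344), (12.675003051757812, 26.5269718170166), 84.80557250976562)
((543.63037109375, 176.94773864746094), (36.184871673583984, 75.68855285644531), 5.509603977203369) [[521.988   212.88008]
 [529.25507 137.54118]
 [565.27277 141.0154 ]
 [558.0057  216.3543 ]]
155 320 338 [ 0.6671 -0.1831  0.1532] 1.1749
157 320 337 [ 0.6723 -0.1924  0.0976] 0.1033
159 320 337 [ 0.6664 -0.1922  0.0987] 0.104
161 320 337 [ 0.6625 -0.1938  0.0892] 0.1003
163 324 339 [ 0.6443 -0.1832  0.1612] 1.1749
165 326 329 [ 0.6528 -0.1929  0.079 ] 0.082
167 323 330 [ 0.6464 -0.1892  0.0834] 0.0862
169 325 328 [ 0.6414 -0.1899  0.079 ] 0.0804
171 325 328 [ 0.6355 -0.1897  0.0797] 0.0813
173 324 328 [ 0.63   -0.1885  0.0784] 0.0803
175 324 327 [ 0.624  -0.1867  0.0801] 0.084
177 324 327 [ 0.6184 -0.1868  0.0796] 0.0824
179 323 327 [ 0.6128 -0.1854  0.0791] 0.0818
181 323 327 [ 0.6073 -0.1856  0.0777] 0.0821
183 323 326 [ 0.6012 -0.1836  0.0806] 0.0822
185 319 326 [ 0.5701 -0.1456  0.2992] 1.1749
187 322 326 [ 0.5901 -0.1825  0.0785] 0.0825
189 322 325 [ 0.5843 -0.1808  0.0796] 0.0833
191 322 325 [ 0.551  -0.1329  0.3541] 1.1749
193 322 324 [ 0.5732 -0.1796  0.0778] 0.0828
```

View pics/cropA.png

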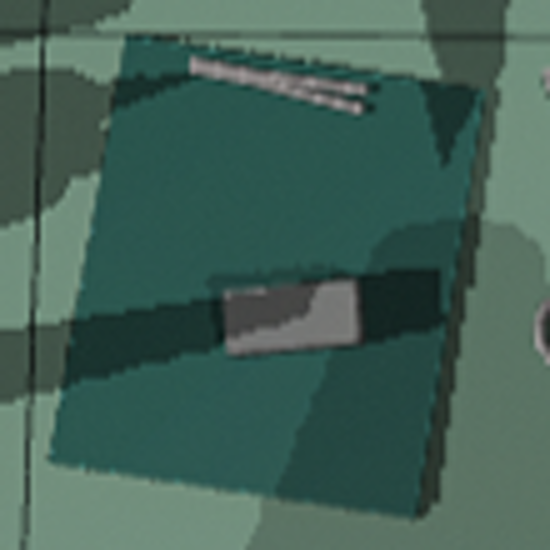

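View pics/cropB.png

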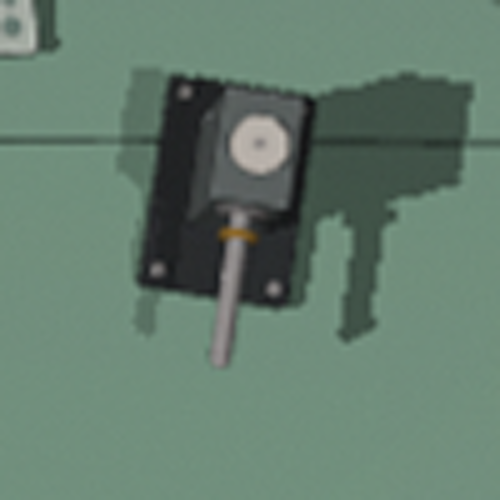

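View pics/cropC.png

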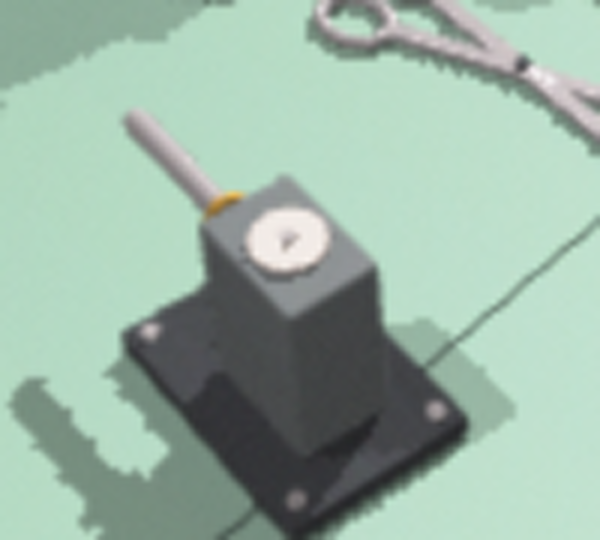

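```bash
cat >> h.py <<'E'
from scipy.spatial.transform import Rotation as Rn
def plan(target,R=None):
    s=bot.read_state();T=s["tcp_rot"]
    sh=T.T@(np.array(target)-s["position"])*1000
    rv=np.zeros(3) if R is None else Rn.from_matrix(T.T@R).as_rotvec(degrees=True)
    print("pos",s["position"].round(4),"shift",sh.round(1),"rot",rv.round(2),"n",np.abs(sh).max()/62.5,"rotN",np.linalg.norm(rv)/10.7)
def down(ang): # tool down, jaw axis z at angle ang deg
    a=np.radians(ang);z=np.array([np.cos(a),np.sin(a),0]);y=np.array([0,0,-1.]);return np.c_[np.cross(y,z),y,z]
E
python3 - <<'E'
from h import *
d=np.load("top0d.npy");P=cloud("top",d)
im=cv2.imread("pics/top0.png").astype(int)
# rod pixels by colour: not green
rows=[]
for v in range(170,196):
    seg=im[v,310:340]; # print sat
    w=np.array(seg[:,2]-seg[:,1]+35).clip(0)  # red relative to green
    m=w>15
    x=310+np.nonzero(m)[0]
    if len(x): rows.append((v,x.min(),x.max(),round(float((w*m*(np.arange(30)+310)).sum()/(w*m).sum()),2)))
print(rows)
u=np.array([[r[3],r[0]] for r in rows if r[2]-r[1]<7],float)
X=onz("top",u,.081);print(X[[0,-1]])
f=np.polyfit(X[:,0],X[:,1],1);print("slope",f,np.degrees(np.arctan(f[0])),np.abs(np.polyval(f,X[:,0])-X[:,1]).max())
# scene tip
print("scene tip",onz("scene",[[201.7,229.2]],.078), "scene collar", onz("scene",[[180+212/6,210+203/6]],.078))
# base plate corners
z=P[...,2];m=np.zeros(z.shape,bool);m[130:190,300:350]=1;m&=(z>.007)&(z<.12)
g=m&(im.max(2)<75)
r=cv2.minAreaRect((P[g][:,:2]*1000).astype(np.float32));print(r,cv2.boxPoints(r))
plan([.5436,.1769,.15],down(5.5))
E
```

```text
[(170, np.int64(310), np.int64(339), 324.3), (171, np.int64(310), np.int64(339), 324.27), (172, np.int64(310), np.int64(339), 324.15), (173, np.int64(310), np.int64(339), 324.0), (174, np.int64(310), np.int64(339), 324.05), (175, np.int64(310), np.int64(339), 324.02), (176, np.int64(310), np.int64(339), 324.15), (177, np.int64(310), np.int64(339), 324.58), (178, np.int64(316), np.int64(339), 327.57), (179, np.int64(321), np.int64(339), 329.81), (180, np.int64(323), np.int64(339), 330.57), (181, np.int64(323), np.int64(336), 328.08), (182, np.int64(323), np.int64(327), 324.92), (183, np.int64(323), np.int64(327), 324.83), (184, np.int64(323), np.int64(326), 324.57), (185, np.int64(323), np.int64(326), 324.54), (186, np.int64(322), np.int64(326), 324.25), (187, np.int64(322), np.int64(326), 324.13), (188, np.int64(322), np.int64(326), 324.04), (189, np.int64(322), np.int64(326), 323.87), (190, np.int64(322), np.int64(326), 323.8), (191, np.int64(322), np.int64(325), 323.55), (192, np.int64(322), np.int64(325), 323.56), (193, np.int64(323), np.int64(324), 323.53)]
[[ 0.60403083 -0.18474117  0.081     ]
 [ 0.57291718 -0.18053197  0.081     ]]
slope [-0.14447318 -0.09735944] -8.22082183794308 0.0004013699228189449
scene tip [[ 0.5797683  -0.18502722  0.078     ]] scene collar [[ 0.64401794 -0.19560423  0.078     ]]
((685.209716796875, -197.39178466796875), (89.74352264404297, 128.48233032226562), 81.43733978271484) [[ 615.00366 -232.19846]
 [ 742.05383 -251.32831]
 [ 755.4158  -162.58511]
 [ 628.3656  -143.45526]]
pos [ 0.2129 -0.5869  0.2144] shift [-571.2   65.7 -605.3] rot [  0.08 -75.58  -0.09] n 9.684276277267942 rotN 7.063126225961621
```

Emit:
{"method": "jog_arm", "body": {"motion": [-571,66,-605,0,-75.6,0,-571,66,-605,0,-75.6,0,-571,66,-605,0,-75.6,0,-571,66,-605,0,-75.6,0,-571,66,-605,0,-75.6,0,-571,66,-605,0,-75.6,0,-571,66,-605,0,-75.6,0,-571,66,-605,0,-75.6,0,-571,66,-605,0,-75.6,0,-571,66,-605,0,-75.6,0,-571,66,-605,0,-75.6,0,-571,66,-605,0,-75.6,0,-571,66,-605,0,-75.6,0,-571,66,-605,0,-75.6,0,-571,66,-605,0,-75.6,0,-571,66,-605,0,-75.6,0,-571,66,-605,0,-75.6,0,-571,66,-605,0,-75.6,0], "gripper": 1}}

```text
time_s: 2.35
position: [0.5435, 0.1746, 0.1495]
tcp_rot: [[0.094, -0.0, 0.996], [-0.996, -0.0, 0.094], [0.0, -1.0, -0.0]]
force: [0.4, 0.2, 0.1]
opening: 1.001
```

```bash
python3 - <<'E'
from h import *
s=bot.read_state();print(s["time_s"],s["joint_positions"].round(1),s["tcp_rot"].round(3),s["force"])
plan([.5436,.1769,.034],down(5.5))
s0=cv2.imread("pics/scene0.png")
p,d=bot.capture("scene");cv2.imwrite("pics/s1.png",p[:,:,::-1])
E
```

```text
2.35 [ 6.6 30.9 93.6 -0.  55.4  1.2] [[ 0.094 -0.     0.996]
 [-0.996 -0.     0.094]
 [ 0.    -1.    -0.   ]] [0.3608721  0.2236213  0.09798623]
pos [0.5435 0.1746 0.1495] shift [ -2.3 115.5   0.3] rot [ 0.01 -0.08  0.01] n 1.8481763731040284 rotN 0.00774671214749336
```

View pics/s1.png

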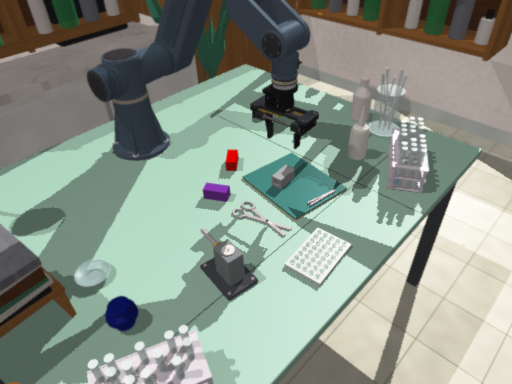

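The gripper is open above the block at (284,178), with its fingers near (285,135). I'm descending now and will grip after that.

Emit:
{"method": "jog_arm", "body": {"motion": [-2,40,0,0,0,0,-2,75,0,0,0,0,-2,100,0,0,0,0,-2,112,0,0,0,0,-2,115,0,0,0,0,-2,115,0,0,0,0]}}

```text
time_s: 3.15
position: [0.5441, 0.1778, 0.0349]
tcp_rot: [[0.096, 0.001, 0.995], [-0.995, 0.0, 0.096], [-0.0, -1.0, 0.001]]
force: [0.3, 0.8, 0.0]
opening: 0.999
```

Emit:
{"method": "jog_arm", "body": {"motion": [0,0,0,0,0,0,0,0,0,0,0,0,0,0,0,0,0,0,0,0,0,0,0,0,0,0,0,0,0,0,0,0,0,0,0,0], "gripper": 0}}

```text
time_s: 3.9
position: [0.5441, 0.1779, 0.0343]
tcp_rot: [[0.096, 0.001, 0.995], [-0.995, 0.0, 0.096], [-0.0, -1.0, 0.001]]
force: [0.4, 0.2, -1.5]
opening: 0.4
```

Emit:
{"method": "jog_arm", "body": {"motion": [0,0,0,0,0,0,0,-20,0,0,0,0,0,-60,0,0,0,0,0,-110,0,0,0,0,0,-130,0,0,0,0,0,-130,0,0,0,0]}}

```text
time_s: 4.65
position: [0.544, 0.178, 0.1655]
tcp_rot: [[0.096, 0.003, 0.995], [-0.995, 0.0, 0.096], [-0.0, -1.0, 0.003]]
force: [-0.0, 0.1, -2.3]
opening: 0.398
```

```bash
python3 - <<'E'
from h import *
s=bot.read_state();print(s["joint_positions"].round(1),s["opening"],s["force"])
a=np.radians(-8.5);ax=np.array([np.cos(a),np.sin(a),0])
plan(np.array([.572,-.180,.16])-.07*ax,down(81.5))
E
```

```text
[ 6.9 29.7 92.8  0.  57.4  1.4] 0.3983955243849505 [-0.0314316   0.13877783 -2.25707559]
pos [0.544  0.178  0.1655] shift [342.    5.3 -74.6] rot [ -0.14 -75.97   0.1 ] n 5.472249194539719 rotN 7.099881880747578
```

Emit:
{"method": "jog_arm", "body": {"motion": [342,5,-75,0,-76,0,342,5,-75,0,-76,0,342,5,-75,0,-76,0,342,5,-75,0,-76,0,342,5,-75,0,-76,0,342,5,-75,0,-76,0,342,5,-75,0,-76,0,342,5,-75,0,-76,0,342,5,-75,0,-76,0,342,5,-75,0,-76,0,342,5,-75,0,-76,0]}}

```text
time_s: 6.02
position: [0.5015, -0.1692, 0.1588]
tcp_rot: [[0.989, -0.001, 0.148], [-0.148, 0.0, 0.989], [-0.001, -1.0, 0.0]]
force: [0.3, -0.3, -2.3]
opening: 0.399
```

```bash
python3 - <<'E'
from h import *
s=bot.read_state();print(s["joint_positions"].round(1),s["opening"],s["force"],s["tcp_rot"].round(4))
a=np.radians(-8.5);ax=np.array([np.cos(a),np.sin(a),0])
plan(np.array([.572,-.180,.0833])-.07*ax,down(81.5))
E
```

```text
[ -30.8   27.4   99.1   -0.    53.6 -112.3] 0.3985591049439015 [ 0.25068064 -0.2532627  -2.32819566] [[ 9.890e-01 -9.000e-04  1.476e-01]
 [-1.476e-01  5.000e-04  9.890e-01]
 [-9.000e-04 -1.000e+00  4.000e-04]]
pos [ 0.5015 -0.1692  0.1588] shift [ 1.4 75.5 -0.2] rot [-0.02  0.01 -0.05] n 1.2083438395727322 rotN 0.0053770467251527876
```

Emit:
{"method": "jog_arm", "body": {"motion": [1,30,0,0,0,0,1,60,0,0,0,0,1,75.5,0,0,0,0,1,75.5,0,0,0,0]}}

```text
time_s: 6.52
position: [0.5022, -0.1695, 0.0829]
tcp_rot: [[0.989, -0.002, 0.147], [-0.147, 0.001, 0.989], [-0.002, -1.0, 0.001]]
force: [0.7, 0.0, -2.8]
opening: 0.402
```

```bash
python3 - <<'E'
from h import *
for n in("scene","top"):
    p,d=bot.capture(n); cv2.imwrite(f"pics/{n}2.png",p[:,:,::-1])
    b=(slice(190,290),slice(150,270)) if n=="scene" else (slice(140,240),slice(270,390))
    cv2.imwrite(f"pics/{n}2c.png",cv2.resize(p[b][:,:,::-1],None,fx=6,fy=6,interpolation=cv2.INTER_CUBIC))
print(bot.read_state()["force"])
E
```

```text
[ 0.21556891 -0.34252736 -2.15721588]
```

View pics/scene2c.png

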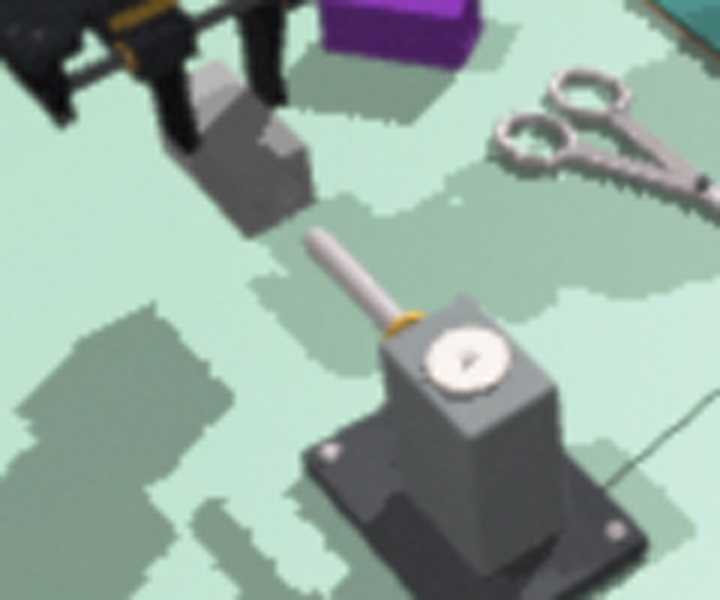

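View pics/top2c.png

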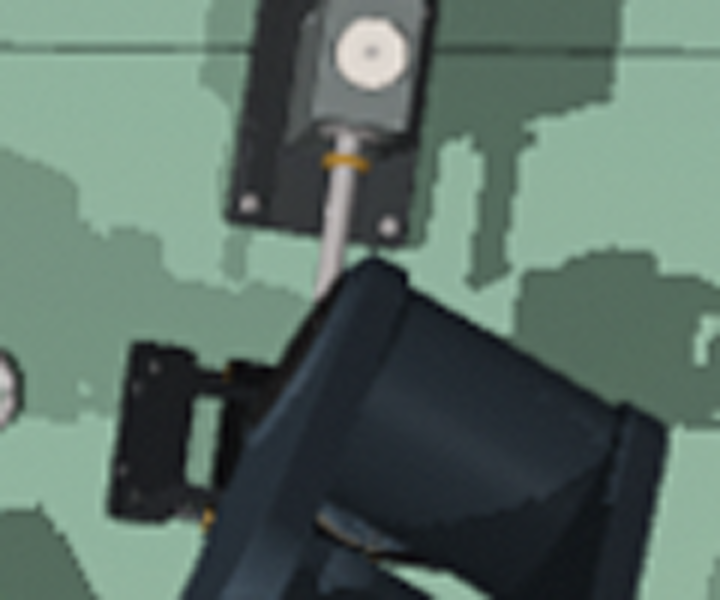

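```bash
cat >> h.py <<'E'
def proj(n,X):
    c=bot.get_calibration(n);W=np.linalg.inv(c["pose"]);p=np.atleast_2d(X)@W[:3,:3].T+W[:3,3]
    q=np.c_[p[:,0],-p[:,1],-p[:,2]]
    return cv2.projectPoints(q[:,None,:],np.zeros(3),np.zeros(3),c["mtx"],np.array([c["k1"],0,0,0,0]))[0][:,0]
E
python3 - <<'E'
from h import *
im=cv2.imread("pics/scene2.png")
s=bot.read_state();T=s["tcp_rot"];p=s["position"]
c=p+T@np.array([.001,.0083,0])
cor=np.array([c+T@np.array([sx*.038,sy*.018,sz*.018]) for sx in(1,-1) for sy in(1,-1) for sz in(1,-1)])
q=proj("scene",cor)
a=np.radians(-8.5);ax=np.array([np.cos(a),np.sin(a),0]);tip=np.array([.572,-.18,.075])
r=proj("scene",[tip+[0,0,0],tip+.074*ax,tip+.09*ax])
big=cv2.resize(im[190:290,150:270],None,fx=6,fy=6,interpolation=cv2.INTER_CUBIC)
gam=(255*(big/255.)**.6).astype(np.uint8)
def t(x):return tuple(int(v) for v in ((x-[150,190])*6+2.5))
for x in q:cv2.circle(gam,t(x),4,(0,0,255),-1)
for x in r:cv2.circle(gam,t(x),4,(255,0,0),-1)
cv2.imwrite("pics/ov.png",gam)
E
```

```text
(no output)
```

View pics/ov.png

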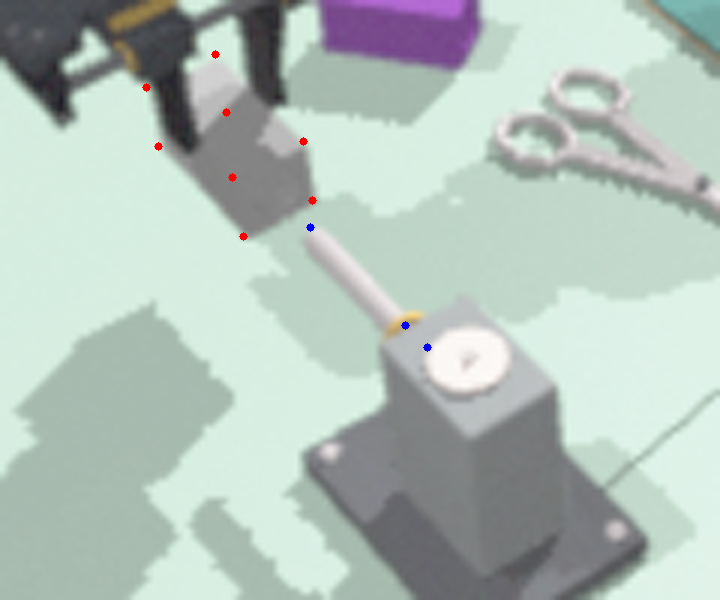

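The projected block corners land within about 1 px of the picture. The rod sits roughly 1 px (2–3 mm) lower than my estimate, towards −y, so I'm adding a 1.5 mm sideways shift and feeling forward.

Emit:
{"method": "jog_arm", "body": {"motion": [10,0,-1.5,0,0,0,20,0,-1.5,0,0,0,28,0,-1.5,0,0,0,32,0,-1.5,0,0,0,35,0,-1.5,0,0,0]}}

```text
time_s: 7.25
position: [0.5372, -0.1765, 0.0837]
tcp_rot: [[0.989, -0.0, 0.147], [-0.147, 0.0, 0.989], [-0.0, -1.0, 0.0]]
force: [-0.2, 0.5, -2.6]
opening: 0.397
```

```bash
python3 - <<'E'
from h import *
for n in("scene",):
    p,d=bot.capture(n)
    b=(slice(190,290),slice(150,270))
    cv2.imwrite(f"pics/{n}3c.png",cv2.resize((255*(p[b][:,:,::-1]/255.)**.6).astype(np.uint8),None,fx=6,fy=6,interpolation=cv2.INTER_CUBIC))
print(bot.read_state()["force"])
E
```

```text
[ 0.05717605 -0.1877512  -2.12874521]
```

View pics/scene3c.png

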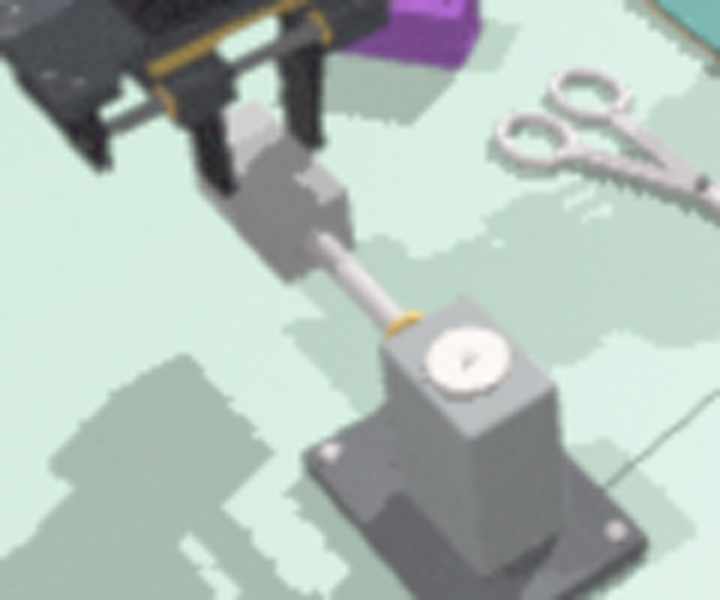

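The rod meets the front face at about (322,238) in the crop. The face centre is about (318,236), so they're lined up. I'm going on in small steps.

Emit:
{"method": "jog_arm", "body": {"motion": [2,0,0,0,0,0,4,0,0,0,0,0,4,0,0,0,0,0]}}

```text
time_s: 7.68
position: [0.5412, -0.1772, 0.0838]
tcp_rot: [[0.989, 0.0, 0.147], [-0.147, -0.0, 0.989], [0.0, -1.0, -0.0]]
force: [-0.2, 0.5, -2.4]
opening: 0.406
```

Emit:
{"method": "jog_arm", "body": {"motion": [2,0,0,0,0,0,4,0,0,0,0,0,4,0,0,0,0,0]}}

```text
time_s: 8.05
position: [0.5442, -0.1775, 0.0836]
tcp_rot: [[0.989, -0.002, 0.147], [-0.147, 0.001, 0.989], [-0.002, -1.0, 0.0]]
force: [-2.3, -0.3, -1.6]
opening: 0.402
```

Emit:
{"method": "jog_arm", "body": {"motion": [2,0,0,0,0,0,4,0,0,0,0,0,4,0,0,0,0,0]}}

```text
time_s: 8.43
position: [0.5487, -0.1782, 0.0836]
tcp_rot: [[0.989, -0.001, 0.147], [-0.147, 0.0, 0.989], [-0.001, -1.0, 0.0]]
force: [-3.2, 0.1, -1.7]
opening: 0.398
```

```bash
python3 - <<'E'
from h import *
s=bot.read_state();T=s["tcp_rot"];p0=s["position"];print(s["force"])
fc=p0+T@np.array([.039,.0083,0])
for n in("scene","top"):
    p,d=bot.capture(n);cv2.imwrite(f"pics/{n}4.png",p[:,:,::-1])
    x0,y0=(150,190) if n=="scene" else (270,130)
    g=cv2.resize((255*(p[y0:y0+100,x0:x0+120][:,:,::-1]/255.)**.6).astype(np.uint8),None,fx=6,fy=6,interpolation=cv2.INTER_CUBIC)
    ax=T[:,0]
    for k,e in enumerate([0,.064,.074]):
        q=(proj(n,fc+e*ax)[0]-[x0,y0])*6+2.5
        cv2.circle(g,tuple(int(v) for v in q),3,(0,0,255),-1)
    cv2.imwrite(f"pics/{n}4c.png",g)
E
```

```text
[-3.19702155  0.08869873 -1.65998195]
```

View pics/scene4c.png

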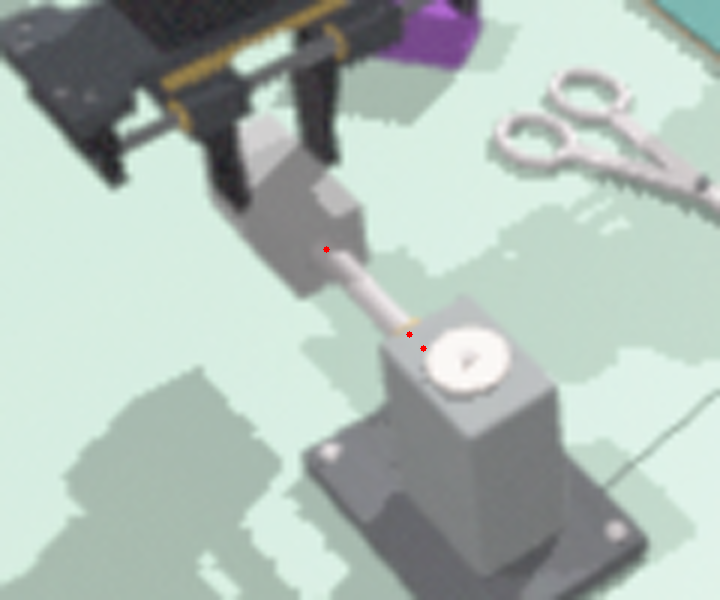

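View pics/top4c.png

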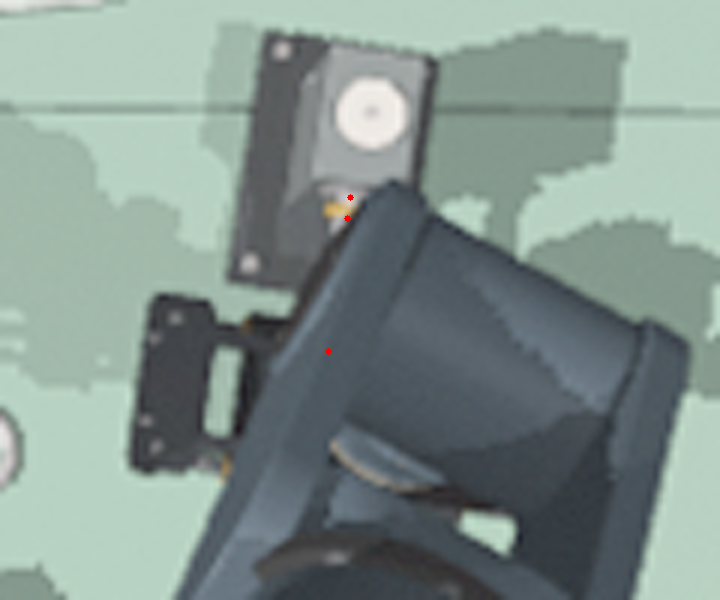

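The contact force began with the mouth face about 10 mm past the tip. The brass collar has moved about 2 px (5 mm), now near (340,210) in the top crop. That fits the shallow recess, so I'm backing off and flipping the block end for end.

Emit:
{"method": "jog_arm", "body": {"motion": [-20,0,0,0,0,0,-50,0,0,0,0,0,-60,0,0,0,0,0,-60,-40,0,0,0,0,-60,-70,0,0,0,0,-60,-70,0,0,10,0,-60,-70,0,0,20,0,-60,-70,0,0,30,0,-60,-70,0,0,40,0,-60,-70,0,0,50,0,-60,-70,0,0,60,0,-60,-70,0,0,70,0,-60,-70,0,0,80,0,-60,-70,0,0,90,0,-60,-70,0,0,90,0]}}

```text
time_s: 10.4
position: [0.4914, -0.1702, 0.1542]
tcp_rot: [[-0.145, 0.003, 0.989], [-0.989, -0.001, -0.145], [0.001, -1.0, 0.003]]
force: [-1.0, -0.4, -1.8]
opening: 0.401
```

Emit:
{"method": "jog_arm", "body": {"motion": [0,0,0,0,10,0,0,0,0,0,20,0,0,0,0,0,30,0,0,0,0,0,40,0,0,0,0,0,50,0,0,0,0,0,60,0,0,0,0,0,70,0,0,0,0,0,80,0,0,0,0,0,90,0,0,0,0,0,90,0,0,0,0,0,90,0]}}

```text
time_s: 11.78
position: [0.4901, -0.1697, 0.1539]
tcp_rot: [[-0.99, 0.001, -0.144], [0.144, -0.0, -0.99], [-0.001, -1.0, 0.0]]
force: [-0.7, 0.4, -2.7]
opening: 0.399
```

```bash
python3 - <<'E'
from h import *
s=bot.read_state();print(s["joint_positions"].round(1),s["opening"],s["force"],s["tcp_rot"].round(4))
a=np.radians(-8.5);ax=np.array([np.cos(a),np.sin(a),0]);lat=np.array([-ax[1],ax[0],0])
plan(np.array([.572,-.180,.0833])-.07*ax-.0015*lat,down(-98.5))
E
```

```text
[-31.5  27.1 100.9   0.   52.   66.8] 0.3985912141670034 [-0.72381059  0.36094075 -2.74634973] [[-9.896e-01  8.000e-04 -1.437e-01]
 [ 1.437e-01 -4.000e-04 -9.896e-01]
 [-9.000e-04 -1.000e+00  2.000e-04]]
pos [ 0.4901 -0.1697  0.1539] shift [-12.5  70.6  -0.4] rot [-0.01  0.24 -0.05] n 1.1290967466994253 rotN 0.022804035311014298
```

Emit:
{"method": "jog_arm", "body": {"motion": [-8,35,-0.5,0,0,0,-8,65,-0.5,0,0,0,-8,70.5,-0.5,0,0,0,-8,70.5,-0.5,0,0,0]}}

```text
time_s: 12.28
position: [0.4979, -0.1703, 0.0834]
tcp_rot: [[-0.989, 0.0, -0.146], [0.146, -0.0, -0.989], [-0.0, -1.0, 0.0]]
force: [0.2, 0.8, -2.0]
opening: 0.404
```

Emit:
{"method": "jog_arm", "body": {"motion": [-10,0,0,0,0,0,-20,0,0,0,0,0,-30,0,0,0,0,0,-36,0,0,0,0,0,-40,0,0,0,0,0,-40,0,0,0,0,0]}}

```text
time_s: 13.02
position: [0.5373, -0.1761, 0.0831]
tcp_rot: [[-0.989, -0.0, -0.147], [0.147, 0.0, -0.989], [0.0, -1.0, -0.0]]
force: [0.7, -0.8, -2.1]
opening: 0.398
```

```bash
python3 - <<'E'
from h import *
for n in("scene",):
    p,d=bot.capture(n)
    b=(slice(190,290),slice(150,270))
    cv2.imwrite(f"pics/{n}5c.png",cv2.resize((255*(p[b][:,:,::-1]/255.)**.6).astype(np.uint8),None,fx=6,fy=6,interpolation=cv2.INTER_CUBIC))
print(bot.read_state()["force"])
E
```

```text
[ 0.48495299 -0.38939902 -2.2747956 ]
```

View pics/scene5c.png

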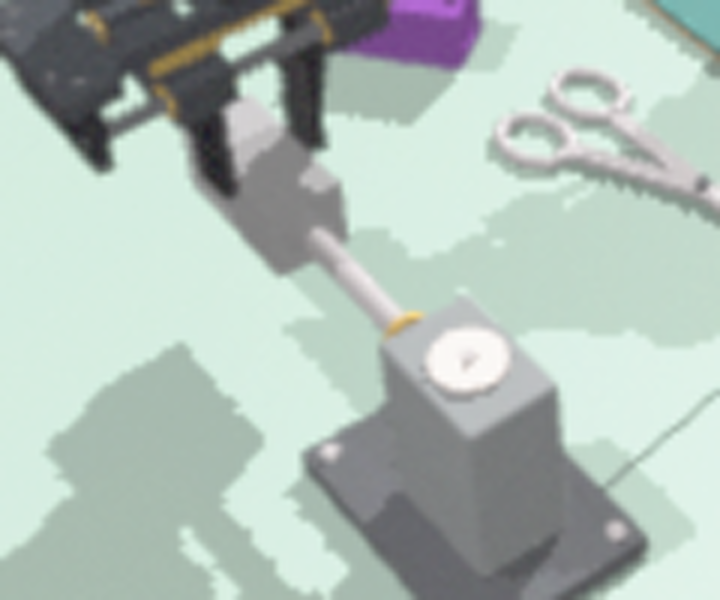

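The rod tip again meets the face near its centre, about (315,233) in the crop, with no contact force. I'm continuing forward.

Emit:
{"method": "jog_arm", "body": {"motion": [-3,0,0,0,0,0,-6,0,0,0,0,0,-6,0,0,0,0,0]}}

```text
time_s: 13.45
position: [0.5435, -0.1772, 0.0833]
tcp_rot: [[-0.989, 0.0, -0.147], [0.147, -0.0, -0.989], [-0.0, -1.0, 0.0]]
force: [1.0, -0.8, -1.8]
opening: 0.398
```

Emit:
{"method": "jog_arm", "body": {"motion": [-3,0,0,0,0,0,-6,0,0,0,0,0,-6,0,0,0,0,0]}}

```text
time_s: 13.82
position: [0.5495, -0.178, 0.0833]
tcp_rot: [[-0.989, 0.0, -0.147], [0.147, -0.0, -0.989], [-0.001, -1.0, 0.0]]
force: [0.2, -1.5, -2.4]
opening: 0.4
```

Emit:
{"method": "jog_arm", "body": {"motion": [-3,0,0,0,0,0,-6,0,0,0,0,0,-6,0,0,0,0,0]}}

```text
time_s: 14.2
position: [0.5554, -0.1789, 0.0833]
tcp_rot: [[-0.989, 0.0, -0.147], [0.147, -0.0, -0.989], [-0.0, -1.0, 0.0]]
force: [0.3, -0.2, -2.5]
opening: 0.399
```

Emit:
{"method": "jog_arm", "body": {"motion": [-4,0,0,0,0,0,-8,0,0,0,0,0,-12,0,0,0,0,0,-12,0,0,0,0,0]}}

```text
time_s: 14.7
position: [0.5674, -0.1807, 0.0833]
tcp_rot: [[-0.989, 0.001, -0.147], [0.147, -0.0, -0.989], [-0.001, -1.0, 0.0]]
force: [0.3, -0.3, -2.3]
opening: 0.401
```

Emit:
{"method": "jog_arm", "body": {"motion": [-4,0,0,0,0,0,-8,0,0,0,0,0,-12,0,0,0,0,0,-12,0,0,0,0,0]}}

```text
time_s: 15.2
position: [0.5792, -0.1824, 0.0833]
tcp_rot: [[-0.989, 0.001, -0.147], [0.147, -0.0, -0.989], [-0.001, -1.0, 0.0]]
force: [-0.5, -0.2, -1.9]
opening: 0.4
```

Emit:
{"method": "jog_arm", "body": {"motion": [-3,0,0,0,0,0,-6,0,0,0,0,0,-6,0,0,0,0,0]}}

```text
time_s: 15.58
position: [0.585, -0.1833, 0.0833]
tcp_rot: [[-0.989, 0.0, -0.147], [0.147, -0.0, -0.989], [-0.0, -1.0, 0.0]]
force: [-0.5, -0.3, -3.2]
opening: 0.395
```

Emit:
{"method": "jog_arm", "body": {"motion": [-2,0,0,0,0,0,-4,0,0,0,0,0,-4,0,0,0,0,0]}}

```text
time_s: 15.95
position: [0.5887, -0.1838, 0.0832]
tcp_rot: [[-0.989, -0.0, -0.147], [0.147, 0.0, -0.989], [0.0, -1.0, -0.0]]
force: [-0.3, -0.1, -2.5]
opening: 0.4
```

Emit:
{"method": "jog_arm", "body": {"motion": [-2,0,0,0,0,0,-4,0,0,0,0,0,-4,0,0,0,0,0]}}

```text
time_s: 16.32
position: [0.5917, -0.1841, 0.0829]
tcp_rot: [[-0.989, -0.002, -0.147], [0.147, 0.001, -0.989], [0.002, -1.0, -0.0]]
force: [-2.9, -0.5, -1.6]
opening: 0.401
```

Emit:
{"method": "jog_arm", "body": {"motion": [-2,0,0,0,0,0,-4,0,0,0,0,0,-4,0,0,0,0,0]}}

```text
time_s: 16.7
position: [0.5962, -0.1848, 0.083]
tcp_rot: [[-0.989, -0.001, -0.147], [0.147, 0.0, -0.989], [0.001, -1.0, -0.0]]
force: [-4.0, -1.3, -2.9]
opening: 0.398
```

Emit:
{"method": "jog_arm", "body": {"motion": [-2,0,0,0,0,0,-4,0,0,0,0,0,-4,0,0,0,0,0]}}

```text
time_s: 17.08
position: [0.6, -0.1854, 0.083]
tcp_rot: [[-0.989, -0.001, -0.147], [0.147, 0.0, -0.989], [0.001, -1.0, -0.0]]
force: [-5.0, 0.4, -3.4]
opening: 0.397
```

Emit:
{"method": "jog_arm", "body": {"motion": [-1,0,0,0,0,0,-2,0,0,0,0,0,-2,0,0,0,0,0]}}

```text
time_s: 17.45
position: [0.6016, -0.1856, 0.0829]
tcp_rot: [[-0.989, -0.002, -0.147], [0.147, 0.001, -0.989], [0.002, -1.0, -0.0]]
force: [-5.2, -0.6, -3.8]
opening: 0.401
```

Emit:
{"method": "jog_arm", "body": {"motion": [-1,0,0,0,0,0,-1,0,0,0,0,0]}}

```text
time_s: 17.7
position: [0.6018, -0.1856, 0.0827]
tcp_rot: [[-0.989, -0.004, -0.147], [0.147, 0.001, -0.989], [0.004, -1.0, -0.0]]
force: [-6.4, -1.1, -3.9]
opening: 0.398
```

Emit:
{"method": "jog_arm", "body": {"motion": [-1,0,0,0,0,0,-1,0,0,0,0,0]}}

```text
time_s: 17.95
position: [0.602, -0.1856, 0.0825]
tcp_rot: [[-0.989, -0.006, -0.147], [0.147, 0.001, -0.989], [0.006, -1.0, -0.001]]
force: [-7.1, -1.2, -1.7]
opening: 0.399
```

Emit:
{"method": "jog_arm", "body": {"motion": [-1,0,0,0,0,0,-1,0,0,0,0,0,-1,0,0,0,0,0]}}

```text
time_s: 18.32
position: [0.6022, -0.1856, 0.0824]
tcp_rot: [[-0.989, -0.007, -0.147], [0.147, 0.002, -0.989], [0.008, -1.0, -0.001]]
force: [-9.2, -0.9, -2.0]
opening: 0.402
```

```bash
python3 - <<'E'
from h import *
for n in("scene","top"):
    p,d=bot.capture(n)
    x0,y0=(150,190) if n=="scene" else (270,130)
    g=cv2.resize((255*(p[y0:y0+100,x0:x0+120][:,:,::-1]/255.)**.6).astype(np.uint8),None,fx=6,fy=6,interpolation=cv2.INTER_CUBIC)
    cv2.imwrite(f"pics/{n}6c.png",g)
for i in range(3):print(bot.read_state()["force"])
E
```

```text
[-9.83052165 -0.26659848 -1.81881684]
[-9.83052165 -0.26659848 -1.81881684]
[-9.83052165 -0.26659848 -1.81881684]
```

View pics/scene6c.png

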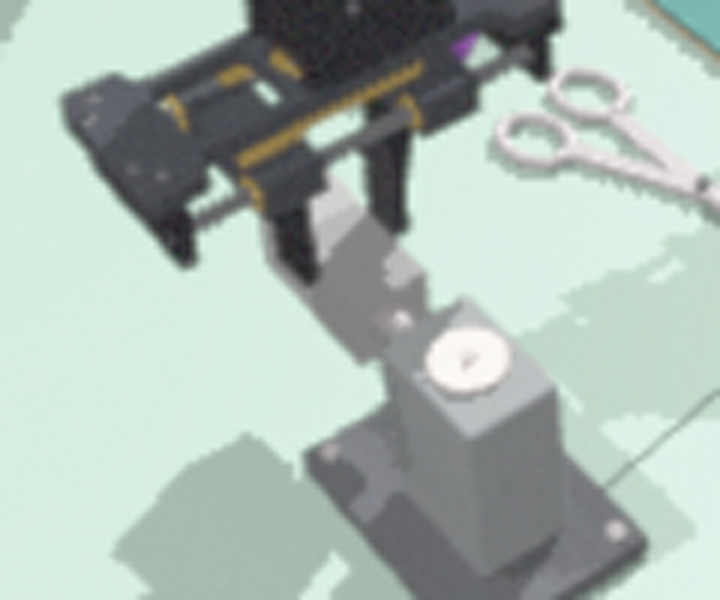

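View pics/top6c.png

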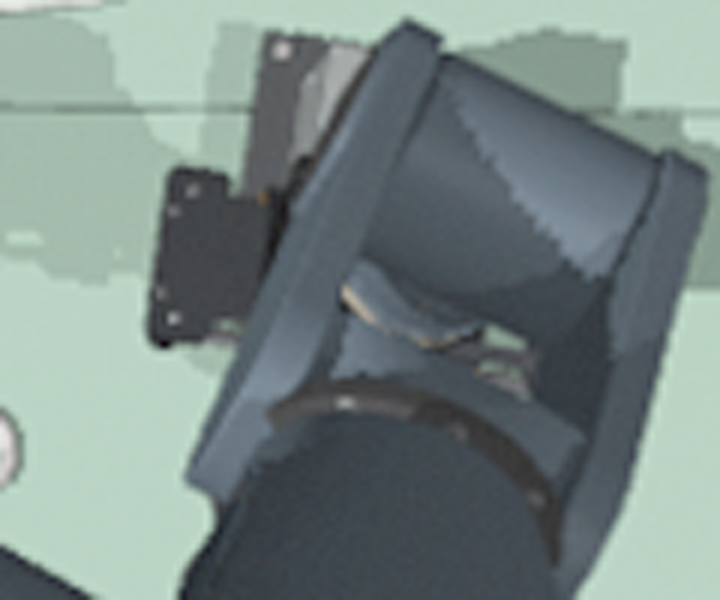

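Hard stop confirmed: the force rose from about 5.5 to 9.8 N with no further travel, after 12 mm of spring travel. That is about 48 mm deeper than the other end's contact. In the scene crop the block's front face is about at the housing, near (400,320), with the collar hidden between them. Next I retract, lift, and try a small tilt.

Emit:
{"method": "jog_arm", "body": {"motion": [10,0,0,0,0,0,30,0,0,0,0,0,55,0,0,0,0,0,85,0,0,0,0,0,105,0,0,0,0,0,105,0,0,0,0,0,105,-50,0,0,0,0,105,-110,0,0,0,0,105,-170,0,0,0,0,105,-190,0,0,0,0,105,-190,0,0,0,0]}}

```text
time_s: 19.8
position: [0.5051, -0.1721, 0.2763]
tcp_rot: [[-0.989, 0.009, -0.147], [0.147, -0.005, -0.989], [-0.01, -1.0, 0.003]]
force: [0.3, 0.0, -2.8]
opening: 0.399
```

Emit:
{"method": "jog_arm", "body": {"motion": [0,0,0,0,0,10,0,0,0,0,0,15,0,0,0,0,0,15]}}

```text
time_s: 20.18
position: [0.4999, -0.1699, 0.2716]
tcp_rot: [[-0.956, 0.253, -0.148], [0.144, -0.036, -0.989], [-0.255, -0.967, -0.002]]
force: [-0.1, -0.4, -2.1]
opening: 0.399
```

```bash
python3 - <<'E'
from h import *
s=bot.read_state();print(s["joint_positions"].round(1),s["opening"],s["force"],s["tcp_rot"].round(4),s["position"],s["time_s"])
d=np.load("top0d.npy");P=cloud("top",d);z=P[...,2]
m=np.zeros(z.shape,bool);m[140:250,145:245]=1;im=cv2.imread("pics/top0.png").astype(int)
m&=(z>.005)&(z<.011)
r=cv2.minAreaRect((P[m][:,:2]*1000).astype(np.float32));print("tile",r)
for k,(a,b,c,e) in {"dropper":(150,190,70,115)}.items():
    q=P[a:b,c:e];q=q[(q[...,2]>.03)&(q[...,2]<.3)];print(k,q.min(0),q.max(0))
E
```

```text
[-34.9  13.  102.7   8.5  51.3  59.1] 0.3988261464716444 [-0.13036138 -0.38526927 -2.05917656] [[-0.9561  0.2525 -0.1485]
 [ 0.144  -0.036  -0.9889]
 [-0.2551 -0.9669 -0.0019]] [ 0.49985743 -0.16987934  0.27155585] 20.175
tile ((574.964599609375, 191.9823760986328), (326.953369140625, 294.11334228515625), 0.6597302556037903)
dropper [0.60054788 0.43453417 0.03007204] [0.66468493 0.49318232 0.19263301]
```

```bash
python3 - <<'E'
from h import *
print(onz("top",[[194,195]],.008))
plan([.56,.18,.3],down(-45))
E
```

```text
[[0.57068946 0.19382407 0.008     ]]
pos [ 0.4999 -0.1699  0.2716] shift [ -14.4  -24.9 -355. ] rot [ -6.8  -53.25 -13.74] n 5.679769087554865 rotN 5.178274317589639
```

Emit:
{"method": "jog_arm", "body": {"motion": [-14,-25,-355,-6.8,-53,-13.8,-14,-25,-355,-6.8,-53,-13.8,-14,-25,-355,-6.8,-53,-13.8,-14,-25,-355,-6.8,-53,-13.8,-14,-25,-355,-6.8,-53,-13.8,-14,-25,-355,-6.8,-53,-13.8,-14,-25,-355,-6.8,-53,-13.8,-14,-25,-355,-6.8,-53,-13.8,-14,-25,-355,-6.8,-53,-13.8,-14,-25,-355,-6.8,-53,-13.8,-14,-25,-355,-6.8,-53,-13.8]}}

```text
time_s: 21.55
position: [0.5609, 0.1784, 0.3012]
tcp_rot: [[-0.71, 0.003, 0.704], [-0.704, -0.002, -0.71], [-0.0, -1.0, 0.004]]
force: [-0.3, 0.3, -2.1]
opening: 0.404
```

Emit:
{"method": "jog_arm", "body": {"motion": [0,0,0,0,0,10,0,0,0,0,0,20,0,0,0,0,0,30,0,0,0,0,0,40,0,0,0,0,0,50,0,0,0,0,0,50]}}

```text
time_s: 22.3
position: [0.5604, 0.1781, 0.3009]
tcp_rot: [[-0.453, 0.547, 0.704], [-0.454, 0.538, -0.711], [-0.767, -0.641, 0.005]]
force: [-0.2, 0.2, -2.5]
opening: 0.4
```

```bash
python3 - <<'E'
from h import *
s=bot.read_state();print(s["joint_positions"].round(1),s["opening"],s["force"],s["position"],s["time_s"])
a=np.radians(45);f=np.array([np.cos(a),np.sin(a),0]);x=np.array([0,0,-1.]);R=np.c_[x,f,np.cross(x,f)]
plan([.56,.18,.3],R)
E
```

```text
[-15.1  14.7 115.8  70.5  44.6 -21.4] 0.39985091386568794 [-0.16737519  0.15454031 -2.46465236] [0.56041096 0.17814581 0.30091644] 22.3
pos [0.5604 0.1781 0.3009] shift [ 0.   1.4 -1.6] rot [-0.37  0.17 39.9 ] n 0.025780940325624467 rotN 3.7288896732086783
```

Emit:
{"method": "jog_arm", "body": {"motion": [0,0,0,0,0,8,0,0,0,0,0,16,0,0,0,0,0,24,0,0,0,0,0,32,0,0,0,0,0,36,0,0,0,-0.4,0.2,40,0,0,0,-0.4,0.2,40,0,0,0,-0.4,0.2,40]}}

```text
time_s: 23.3
position: [0.5612, 0.1791, 0.3011]
tcp_rot: [[-0.001, 0.706, 0.709], [-0.0, 0.709, -0.706], [-1.0, -0.001, -0.001]]
force: [-0.3, 0.6, -2.5]
opening: 0.401
```

```bash
python3 - <<'E'
from h import *
s=bot.read_state();print(s["joint_positions"].round(1),s["opening"],s["force"],s["position"],s["time_s"])
a=np.radians(45);f=np.array([np.cos(a),np.sin(a),0]);x=np.array([0,0,-1.]);R=np.c_[x,f,np.cross(x,f)]
plan([.56,.18,.3],R)
for n in("scene","top"):
    p,d=bot.capture(n);cv2.imwrite(f"pics/{n}7.png",p[:,:,::-1])
    if n=="scene":cv2.imwrite("pics/s7c.png",cv2.resize(p[60:180,220:380][:,:,::-1],None,fx=4.5,fy=4.5,interpolation=cv2.INTER_CUBIC))
E
```

```text
[-26.   43.4 131.6 108.8  88.3 -85.2] 0.40120555136747005 [-0.2565988   0.62120451 -2.51740271] [0.56119927 0.17905386 0.30106732] 23.3
pos [0.5612 0.1791 0.3011] shift [ 1.1 -0.2 -1.5] rot [ 0.12 -0.04  0.07] n 0.02426754304808341 rotN 0.01280679247794839
```

View pics/scene7.png

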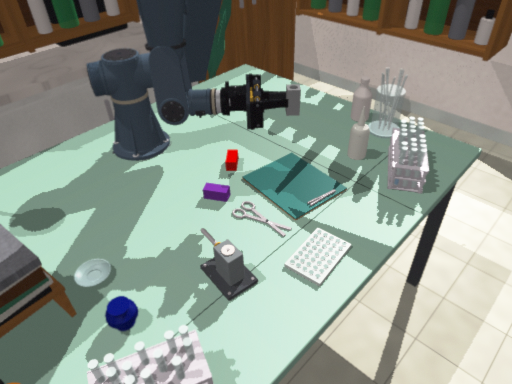

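View pics/top7.png

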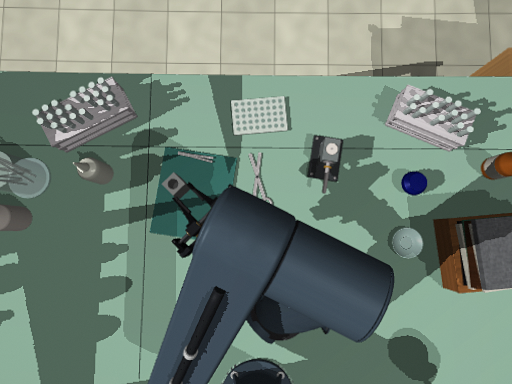

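View pics/s7c.png

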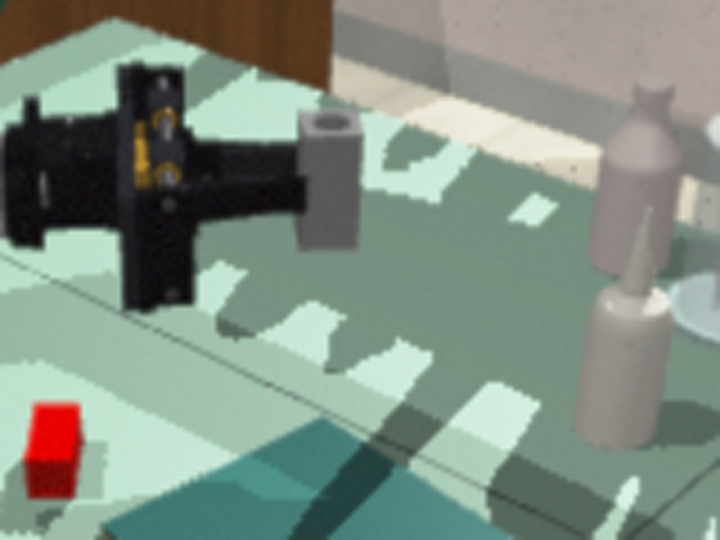

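The block is held upright at about (293,100) in the scene view, over the tile, with its dark mouth on top. The other objects look unmoved. I'll let it settle, then check stillness and the mouth depth.

Emit:
{"method": "jog_arm", "body": {"motion": [0,0,0,0,0,0,0,0,0,0,0,0,0,0,0,0,0,0,0,0,0,0,0,0]}}

```text
time_s: 23.9
position: [0.5609, 0.1793, 0.3011]
tcp_rot: [[-0.001, 0.706, 0.709], [0.002, 0.709, -0.706], [-1.0, 0.0, -0.002]]
force: [-0.3, 0.2, -1.9]
opening: 0.401
```

```bash
python3 - <<'E'
from h import *
p,d=bot.capture("top");P=cloud("top",d)
print((P[176:194,164:184:2,2]*1000).round(0).astype(int))
s=bot.read_state();print(np.abs(s["qvel"]).max(),s["tcp_rot"].round(3),s["opening"],s["force"],s["time_s"])
q,e=bot.capture("scene");a=cv2.imread("pics/scene0.png").astype(int)
df=np.abs(q[:,:,::-1].astype(int)-a).max(2)[170:300,60:360]
ys,xs=np.nonzero(df>50);print(len(xs))
E
```

```text
[[  5   6   6 334 338 337 335 297   9   9]
 [  4   6 333 335 336 335 338 332   6  11]
 [  9   8 339 336 335 338 334 338 298  11]
 [ 13 338 335 335 336 332 338 337 328   7]
 [  6 335 336 333 324 319 321 336 337 292]
 [337 338 335 326 314 308 300 337 337 329]
 [333 338 337 323 309 297 287 333 334 337]
 [338 335 332 319 305 289 286 334 334 337]
 [336 335 333 314 299 285 286 334 338 337]
 [334 336 335 314 296 285 287 336 335 334]
 [335 336 337 313 296 288 284 335 337 337]
 [  7 339 334 318 292 286 289 336 337 332]
 [ 10 335 338 330 298 286 336 336 339 323]
 [  6 336 339 336 338 336 335 338 332 318]
 [  8   6 337 336 336 337 334 339 323 312]
 [  9   3 335 337 338 334 336 328 315 303]
 [ 10   8   7 339 337 336 336 324 308 297]
 [ 11  10   7 335 334 340 328 314 302 289]]
0.15227662388847113 [[-0.001  0.706  0.709]
 [ 0.002  0.709 -0.706]
 [-1.     0.    -0.002]] 0.4001789430406613 [-0.10181938 -0.3519312  -2.83473785] 23.95
9820
```

The depth map reads 336 mm at the top face and 286 mm at the mouth's floor. That is 50 mm deep, so the well is up.

```bash
python3 - <<'E'
from rig import bot
print(bot.hand_in())
E
```

```text
the job is handed in; nothing more can be done
None
```

I found the well, pushed the gauge's collar home with it, and handed in with the block held still and upright, well up, over the tile. It took about 24 s of the 72 s.

- **First end:** the gauge rod touched bottom about 10 mm in, so this was the recess. I backed off and turned the block end for end.
- **Second end:** the rod went in freely to about 50 mm. The spring then gave about 12 mm, and the force rose to 9.8 N with no further movement, so the collar was against its stop. The gripper hid the collar in the pictures, so this rests on force and travel.
- **Final hold:** the top camera's depth shows the upper mouth 50 mm deep. The block is upright to within about 0.2°, its lower end is about 25 cm above the tile, and the grip is steady at an opening of 0.40. The only force is about the block's own weight.

**Disagreements:** the two cameras placed the rod tip differently by about 8 mm along the rod and 5 mm across it. I went by the top view with a 1.5 mm sideways correction, and the fit went cleanly. A before/after picture difference to check that nothing else had moved flagged many pixels, most likely the arm and its shadows, so it was inconclusive. By eye, the other objects look unmoved.

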